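# Clip the angle gauge on the tilting-tube viscometer and hold the tube at the preset angle

### The job

Get the rolling-ball viscometer ready for a run at the angle that is preset on its angle gauge. While the tube still lies on its rest, stand the loose gauge, dial towards the robot, on the empty left end of the flat bed on top of the tube and slide it to the right along the round guide rail, up to the end stop, so that the spring catch snaps into the notch of its shoe and holds it. Then lift the tube by the ball knob at its right end until the gauge's swinging pointer has settled on the preset wedge mark at the rim of its dial, and finish holding the knob still with the pointer on the mark: let go and the tube drops. Leave the timer, the milk cup, the red-capped vial and the calculator where they are.

Things in the scene. Friction and masses are not known exactly. Their poses are not given: they have to be found in the camera images.
- viscometer: Fixed stand of the viscometer: grey base 88 (x) x 300 (y) x 20 mm, at its left end a yoke in which the tube is hinged, a rest for the tube at y = -70 mm. Origin: centre of the underside, on the bench; x away from the robot, y left along the tube, z up; place and yaw (0.3 to 0.7 rad) vary. The hinge axis runs along the stand's x through y = +105 mm, z = 75 mm.
- tube (a joint): Tilt of the steel tube (40 mm thick, along the stand's y) about the hinge at its left, rad: 0 level on its rest, grows as the knob end is lifted, stop at 0.7. Slight friction; drops back to 0 if let go; 3 to 5 N upwards at the knob carry it. Bed, rail, end stop, catch and knob tilt with it.
- knob: Black ball knob, 30 mm in diameter, on a 9 mm stem at the tube's right end. Origin: its centre, at the stand's y = -145 mm, z = 75 mm with the tube down (the base's top is 55 mm below it). Moves on a circle of 250 mm radius about the hinge axis; being a ball, it can turn in a gripper that stays upright. Tilts with the tube; the ball may also spin on its stem.
- porch (a point): Point on top of the flat aluminium bed (44 mm wide in x, 6 mm thick) on the tube: middle of its empty left end, where the gauge can be stood before the rail begins; z = 101 mm with the tube down. The bed reaches 37 mm to the left of it; the domed nose of the rail begins 38 mm to its right. Axes of the tube: y to the left along the rail.
- home (a point): Point on top of the bed where the gauge's origin is when the gauge is home, 101.5 mm right of porch along the tube's y. The rail is a round bar 14 mm thick, its axis 11 mm above the bed, on a 5 mm web. The end stop stands 31.5 mm to the right of this point, so the home gauge has 1.5 mm left to it.
- gauge: Loose angle gauge, 0.25 kg, 164 mm high, standing at the left. Grey slippery plastic shoe 40 (x) x 60 (y) x 26 mm with a channel along y that fits round the rail (1.2 mm play each side); a 10 mm notch in mid cheek. Above it a round housing, 100 mm, 26 mm thick, centre 76 mm up, its white dial facing -x. Origin: centre of the underside; x out of the back, y along the slide, z up.
- gauge_grip (a point): Good point to hold the gauge, 149 mm above its underside, in its black finger grip: a block 16 (x) x 26 (y) mm on top of the housing, from 126 to 164 mm above the underside. Axes as the gauge's.
- catch (a joint): Spring catch: a 12 mm steel ball in a block at the back of the bed, at the height of the rail's axis, pressing towards the robot on the shoe. Metres: 0 right out, 0.001 to 0.002 while the shoe's flank pushes it back, about 0 again once it has snapped into the notch. To push the shoe past it takes some 3 to 6 N. It alone keeps the gauge from sliding off the tilted bed.
- pointer (a joint): Swinging pointer: a weighted black hand, free about the dial's centre, its tip hanging straight up. Rad relative to the dial: 0 on the dial's upright middle line, positive with the tip to the right as the robot sees it. On the rail it equals the tilt of the tube. After a movement it swings with a period of about 0.7 s and settles in about 3 s.
- index (a joint): Preset mark: small black wedge at the upper inner rim of the dial, pointing at the dial's centre; stays where it was set. Rad as for the pointer: 0.17 to 0.42 (10 to 24 degrees right of the middle line). The pointer is on the mark when both values are equal. Lines of the scale are 5 degrees apart.
- pointer_tip (a point): Tip of the pointer, 39.5 mm from the dial's centre.
- index_tip (a point): Point of the wedge mark, 39.5 mm from the dial's centre; where the pointer tip has to be.
- timer: Red and white kitchen timer, 58 mm across, 34 mm high, near the bench's front edge at the right; bystander. Origin: centre of its underside.
- cup_milk: Clear plastic cup with milk, 79 mm across, 87 mm high, behind the viscometer; bystander. Origin: centre of its underside.
- vial_4: Small brown vial with a red cap, 23 mm across, 56 mm high, behind; bystander. Origin: centre of its underside.
- calculator: Pocket calculator, 112 x 66 x 11 mm, lying at the right; bystander. Origin: centre of its underside.
Not all that is in view belongs to the job. There is more than one size of the gauge; the one meant has the size given above.

How it is judged:
On the way:
1. the gauge stands home on the rail, dial towards the robot, the catch in its notch, while the tube still lies on its rest (distance between gauge and home below 0.0045 m and value of joint catch below 0.0012 m and angle between the z axis of gauge and the z axis of home, either way round below 0.1 rad and x of index_tip in the frame of home below 0 m and value of joint tube below 0.06 rad), for 0.2 s.
At the end, for the whole second after the job is handed in: Fingers carry the tube by the knob (over 1 N); tube and pointer at rest (under 0.05, 0.2 rad/s); pointer tip within 2.4 mm (3.5 degrees) of the mark; gauge home (within 4.5 mm of home, catch under 1.2 mm, square to the bed to 0.1 rad) and not touched by the robot (distance between gauge and home below 0.0045 m and value of joint catch below 0.0012 m and angle between the z axis of gauge and the z axis of home, either way round below 0.1 rad and x of index_tip in the frame of home below 0 m and distance between pointer_tip and index_tip below 0.0024 m and velocity of joint pointer between -0.2 and 0.2 rad/s and velocity of joint tube between -0.05 and 0.05 rad/s and contact force between knob and the fingers above 1 N and contact force between gauge and the arm below 0.3 N and contact force between gauge and the fingers below 0.3 N); the arm keeps its last pose, push and grip.
It fails at once if a bystander is moved by more than 3 cm (distance of any of timer, cup_milk, vial_4, calculator from where it was at the start of the episode above 0.03 m).
It also fails if it takes over 64 s, if anything falls off the work surface, if the arm or the gripper's body presses on something with over 40 N, if the wrist force passes 120 N, or if a joint passes its speed limit or range.

### The arm

A 6-joint arm with a two-finger parallel gripper is mounted at the origin on a cart in front of the work surface, level with it; the furniture and walls round the work are solid. World frame = base frame: x ahead of the robot, y to its left, z up, the work surface at z = 0. Lengths are in m, angles in rad, forces in N, time in s.
With the tool pointing down it reaches from about 0.375 to 0.9 m from the base axis. Payload 3.1 kg.
Tool frame: the origin (TCP) lies where the fingers leave the gripper's body, on its centre line; the fingertips stand 70 mm ahead of it and the grasp point (between the pads) lies 51 mm ahead of it; z points along the fingers, y is the line along which they close (so a half turn about z gives the same grasp; the last joint's range is limited). The gripper opens to 87 mm and grips with 3 to 60 N. Pads are 19 mm wide; open, the fingers measure 117 mm over their backs; the gripper's body (75 mm by 190 mm) begins 51 mm behind the grasp point.
Start: joints at [-0.178, 0.527, 1.433, -0, 1.181, -0.178], TCP at [0.625, 0, 0.292] pointing down, gripper open.
Joint ranges: [-3.08, 3.08], [-0.75, 2.2], [0.22, 2.44], [-1.43, 4.57], [0, 2.65], [-2.85, 2.85]. Speed limits (rad/s): [2.79, 2.79, 3.14, 3.14, 3.14, 3.14].

### API

Orientations are given as a unit quaternion [x, y, z, w].
In Python, from workcell import * gives the robot as it stands.
- The arm moves only by the tool apply_moves, never from a script. Its argument "rows" is a list of rows, each a list of 3 entries, a list of its own where there are three numbers: the shift along the tool's x, y, z in mm, then the turn, a rotation vector about the tool's x, y, z in degrees, then the closure, from 0 (fully open) to 1 (shut). A call has 1 to 5 rows; each row is the pose to reach, as a shift and turn from the pose commanded when the call began, along the tool's axes at that moment; what a row does not reach only later rows make up. A row lasts 1/12 s, in which the tool goes at most 41.7 mm and 7.16 degrees, less where a joint would pass 70% of its speed; a pose out of reach is approached as far as the arm can. A call with a gripper value outside its range is refused whole. The fingers move at their own pace and stop on an object; "force" is the grip in N (left out, the last holds). Time passes only in rows, so rows that repeat a pose let the fingers close. It gives the time, the measured TCP pose, the force, the opening and the grip force at its end, in the units of the state.
- read_state(): the state, without advancing time (a new reading comes with each control period).
- camera(name): name is "scene" or "side" or "wrist"; returns the picture (384x512x3 uint8, blue, green, red); there is no depth.
- camera_params(name): a dict with "fovy" (degrees; the focal length in pixels is half the picture's height over the tangent of half this angle, whatever the lens; pixels are square), "cx", "cy" (the principal point, pixels), "camera_from_world" (4x4, takes a point from world to camera coordinates); the wrist camera has in their place "tool_from_camera" (4x4, takes a point from camera to tool coordinates, whose origin is the TCP and whose axes are the flange's). Camera axes: x right, y down, z forward; pixel columns grow to the right and rows downward; lengths in m; the calibration is good to about 2 mm. The wrist camera is an equidistant fisheye: a pixel r from the principal point sees the ray r / f radians off the axis. A picture is of the moment at which its call begins: read the wrist's pose just before it. camera_params takes no time and is no camera call.
- sign_off(): hands the job in; it is judged then, once.
Trained networks look in the newest picture that a camera, given by its name, has taken for a name from the list of things; names that differ only in an ending like _2 or _b are one class to them, and where a whole thing is asked for, a point or a joint stands for the part that bears it (a point fixed in the world has none). Each returns a list of dicts, best first, with "p" (0 to 1); they miss things now and then, are a little off and sometimes report something else, mostly with a low value. They report only what shows in the picture. A call takes as long as a camera call. They do not tell look-alikes from the thing itself.
- cut_out(name, camera): "pixels" (384x512 bool, what is visible of it) and "rect" ([left, top, right, bottom] in pixels, round what is visible of it).
The state is a dict: "time_s": time; "q": joint angles; "qd": joint speeds; "joint_torque": joint torques, N m; "position": TCP position; "orientation": TCP orientation; "ft_force": force on the tool from outside, world axes, zero at the start; "moment": the same for the moment, N m; "gripper_width": opening from 0.0 (shut) to 1.0 (fully open); "gripper_force": force on a finger pad.
Only numpy, scipy, OpenCV 4.12 (cv2) and the standard library are available. Lean on these libraries where they do the work, as an engineer would, in place of code of your own. Each camera call takes 0.05 s, during which the arm holds its last target. There are 200 camera calls.

## Working session

There is one attempt and no reset: what is moved stays moved. The work goes in short steps, Python scripts to look and compute and a tool call to move; the robot and the scene stay as the last step left them, time stands still between calls to the robot, and variables do not carry over. Pictures are saved under pics/ and viewed, at most 10 in all, crops included, and the job is handed in when it is done.

Besides the shell and the picture viewer there is one more tool, called as name(argument=value, ...) on one line, values as JSON. apply_moves: Moves the arm, as the interface text tells. Its arguments: {"type":"object","properties":{"rows":{"type":"array"},"force":{"type":"number"}},"required":["rows"]}

```bash
mkdir -p pics; ls
python3 - <<'E'
from workcell import *
import cv2,numpy as np
s=read_state();print(s['position'],s['orientation'],s['time_s'],s['gripper_width'])
a=camera('scene');b=camera('side')
cv2.imwrite('pics/a.png',a);cv2.imwrite('pics/b.png',b)
for c in('scene','side'):
    p=camera_params(c);print(c,p['fovy'],p['cx'],p['cy'],np.round(p['camera_from_world'],3).tolist())
    for n in ('viscometer','knob','gauge','gauge_grip','timer','cup_milk'):
        for d in cut_out(n,c):
            m=d['pixels'];ys,xs=np.nonzero(m);print(c,n,round(d['p'],2),d['rect'],xs.mean().round(1),ys.mean().round(1),m.sum())
print(camera_params('wrist'))
E
```

```text
pics
[6.24414740e-01 1.25936027e-04 2.91259012e-01] [ 7.07096180e-01  7.07116548e-01 -6.36500463e-04 -8.80231403e-04] 0.0 1.0018741658315327
scene 46.445872155425135 264.24673889295656 187.28201586298042 [[0.561, -0.828, 0.011, -0.339], [-0.488, -0.342, -0.803, 0.355], [0.668, 0.445, -0.596, 0.858], [0.0, 0.0, 0.0, 1.0]]
scene viscometer 0.72 [306.4, 296.1, 332.5, 320.8] 319.0 306.5 628
scene knob 0.41 [322.7, 190.6, 334.7, 201.0] 326.9 196.4 105
scene gauge 0.91 [195.0, 112.7, 214.8, 189.5] 204.1 153.9 1207
scene gauge 0.79 [147.7, 156.2, 181.6, 207.9] 164.8 182.7 1290
scene gauge_grip 0.84 [145.7, 152.1, 181.0, 206.4] 165.0 182.2 1337
scene gauge_grip 0.57 [195.0, 114.0, 217.5, 184.3] 204.2 153.8 1104
scene gauge_grip 0.17 [214.2, 187.8, 331.6, 236.4] 265.9 209.6 2291
scene timer 0.74 [305.7, 295.3, 333.5, 320.3] 318.6 306.5 625
scene cup_milk 0.92 [257.8, 148.9, 283.2, 188.8] 268.2 166.8 710
side 47.16357011137487 258.98295078438343 191.3654802020112 [[-0.868, -0.497, 0.01, 0.446], [-0.316, 0.534, -0.784, 0.28], [0.384, -0.683, -0.621, 1.199], [0.0, 0.0, 0.0, 1.0]]
side viscometer
[... 297 characters left out ...]
 773
side gauge_grip 0.81 [160.3, 204.2, 213.3, 269.5] 186.4 237.3 2213
side timer 0.72 [327.6, 182.6, 341.6, 197.4] 332.9 189.2 207
side timer 0.51 [238.7, 167.7, 295.5, 225.6] 269.8 197.8 1128
side cup_milk 0.73 [180.3, 188.5, 203.3, 217.5] 193.2 201.5 463
{'fovy': 65.70646984690485, 'cx': 254.31253421790706, 'cy': 188.54572466382575, 'tool_from_camera': array([[ 1.09520661e-03, -9.67049708e-01, -2.54585276e-01,
         6.83052375e-02],
       [ 9.99998945e-01,  8.16312217e-04,  1.20113372e-03,
         1.72873796e-05],
       [-9.53734937e-04, -2.54586323e-01,  9.67049582e-01,
        -9.27160969e-02],
       [ 0.00000000e+00,  0.00000000e+00,  0.00000000e+00,
         1.00000000e+00]])}
```

Run:
```python
import cv2,numpy as np
a=cv2.imread('pics/a.png');b=cv2.imread('pics/b.png')
a=cv2.resize(a[95:335,120:400],None,fx=2.8,fy=2.5,interpolation=3)
cv2.imwrite('pics/a2.png',cv2.resize(cv2.imread('pics/a.png')[100:325,120:420],(800,600),interpolation=2))
cv2.imwrite('pics/b2.png',cv2.resize(b[130:310,120:360],(800,600),interpolation=2))
```

```text
(no output)
```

View pics/a2.png

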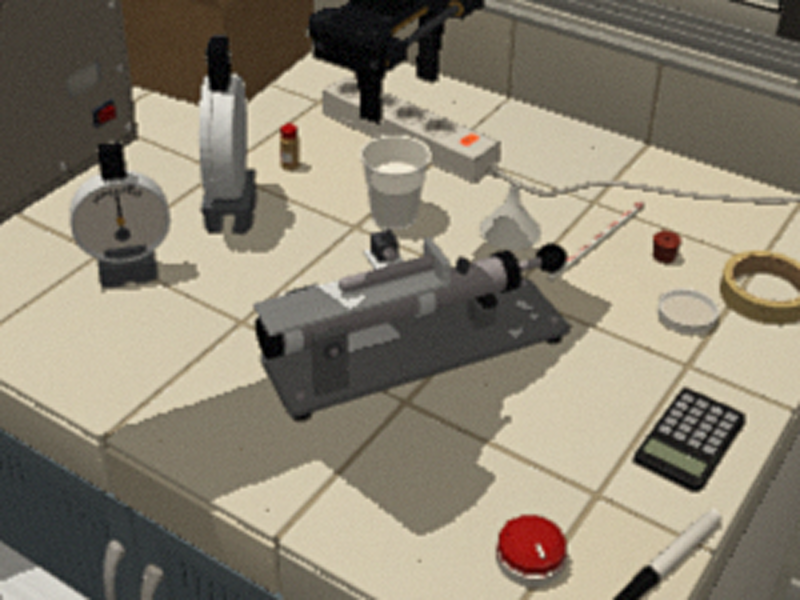

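View pics/b2.png

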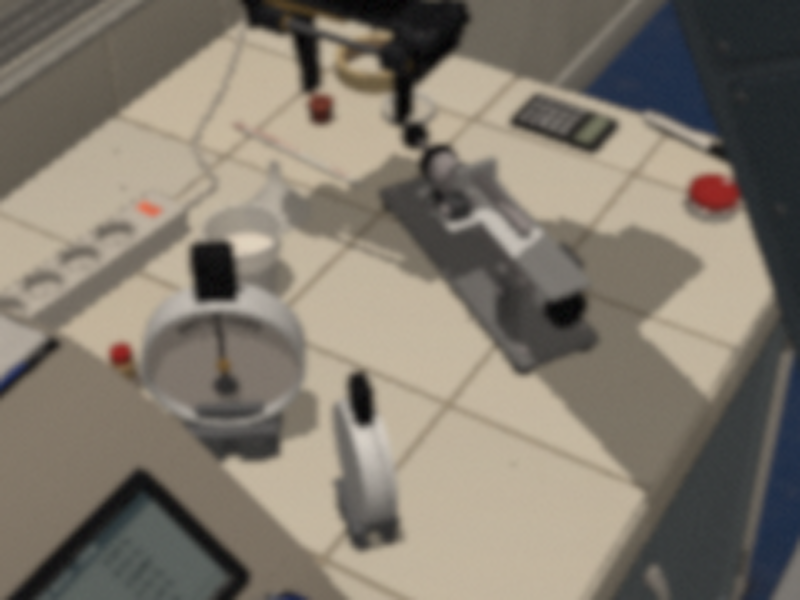

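The scene picture shows two look-alike gauges: the large one at about (204,154) seen edge-on, and a smaller one at (165,182). The stand runs from (217,225) to the knob at (327,196). The side picture shows the large gauge's dial at (186,237). Next I'll triangulate.

```bash
cat > h.py <<'E'
from workcell import *
import cv2,numpy as np
from scipy.spatial.transform import Rotation as Rn
P={}
def par(c):
    if c not in P:P[c]=camera_params(c)
    return P[c]
def ray(c,u,v,pose=None):
    p=par(c);f=192/np.tan(np.radians(p['fovy'])/2);d=np.array([u-p['cx'],v-p['cy']])/f
    if c=='wrist':
        r=np.hypot(*d);v3=np.array([*(np.sin(r)*d/max(r,1e-9)),np.cos(r)]);T=wT(pose)
    else:
        v3=np.array([*d,1]);T=np.linalg.inv(p['camera_from_world'])
    v3=T[:3,:3]@v3;return T[:3,3],v3/np.linalg.norm(v3)
def wT(pose):
    T=np.eye(4);T[:3,:3]=Rn.from_quat(pose[1]).as_matrix();T[:3,3]=pose[0];return T@par('wrist')['tool_from_camera']
def proj(c,X,pose=None):
    p=par(c);f=192/np.tan(np.radians(p['fovy'])/2);X=np.atleast_2d(X)
    M=p['camera_from_world'] if c!='wrist' else np.linalg.inv(wT(pose))
    q=X@M[:3,:3].T+M[:3,3]
    if c!='wrist':s=f*q[:,:2]/q[:,2:]
    else:
        n=np.linalg.norm(q[:,:2],axis=1);s=(f*np.arctan2(n,q[:,2])/np.maximum(n,1e-9))[:,None]*q[:,:2]
    return s+[p['cx'],p['cy']]
def tri(*rs):
    A=sum(np.eye(3)-np.outer(d,d) for o,d in rs);b=sum((np.eye(3)-np.outer(d,d))@o for o,d in rs)
    X=np.linalg.solve(A,b);return X,[np.linalg.norm((np.eye(3)-np.outer(d,d))@(X-o)) for o,d in rs]
def plane(r,z):
    o,d=r;return o+d*(z-o[2])/d[2]
def shot(name=None):
    s=read_state();pose=(np.array(s['position']),np.array(s['orientation']));im=camera('wrist')
    if name:cv2.imwrite('pics/%s.png'%name,im);np.save('pics/%s.npy'%name,np.r_[pose[0],pose[1]])
    return im,pose
def rel(pos,R):
    """shift mm in tool axes and rotvec deg from the present pose to pos, R"""
    s=read_state();R0=Rn.from_quat(s['orientation']);return np.round(R0.inv().apply(np.array(pos)-s['position'])*1000,1),np.round((R0.inv()*R).as_rotvec(degrees=True),1)
E
python3 - <<'E'
from h import *
np.set_printoptions(precision=3,suppress=True)
S=lambda x,y:ray('scene',120+x*.375,100+y*.375)
D=lambda x,y:ray('side',120+x*.3,130+y*.3)
for n,a,b in (('knob',(551,258),(415,133)),('biggrip top',(219,41),(214,245)),('big shoe bottom',(229,225),(237,450)),('small grip top',(111,146),(360,373)),('small bottom',(128,283),(368,545)),('cup',(396,222),(240,290)),('vial cap',(289,132),(121,352)),('left tube',(272,338),(567,310)),('timer',(532,540),(715,192)),('calc',(690,440),(566,122))):
    print(n,*tri(S(*a),D(*b)))
E
```

```text
knob [ 0.663 -0.159  0.076] [np.float64(0.0006793410304632691), np.float64(0.0006793410304633922)]
biggrip top [0.616 0.22  0.22 ] [np.float64(0.0011158047545025036), np.float64(0.0011158047545023234)]
big shoe bottom [ 0.615  0.224 -0.015] [np.float64(0.0011498505690199327), np.float64(0.0011498505690198866)]
small grip top [0.47  0.237 0.164] [np.float64(0.001900854366082368), np.float64(0.0019008543660822834)]
small bottom [ 0.467  0.247 -0.02 ] [np.float64(0.004750493352932161), np.float64(0.00475049335293219)]
cup [ 0.726  0.064 -0.005] [np.float64(0.005932174714485044), np.float64(0.005932174714484882)]
vial cap [0.733 0.226 0.049] [np.float64(0.00039940066413037245), np.float64(0.00039940066413039034)]
left tube [ 0.411 -0.003  0.071] [np.float64(0.002385353633882493), np.float64(0.002385353633882379)]
timer [ 0.381 -0.294  0.022] [np.float64(0.002034375784034666), np.float64(0.002034375784034615)]
calc [ 0.581 -0.352  0.003] [np.float64(0.00015304380682239796), np.float64(0.00015304380682222582)]
```

Run:
```python
from h import *
np.set_printoptions(precision=3,suppress=True)
S=lambda x,y:ray('scene',120+x*.375,100+y*.375)
D=lambda x,y:ray('side',120+x*.3,130+y*.3)
for n,r in (('s left front',S(300,408)),('s right front',S(568,328)),('s left back?',S(262,360)),('d left front',D(597,338)),('d left back',D(525,362)),('d right back',D(383,190))):
    print(n,plane(r,0.02))
```

```text
s left front [ 0.397 -0.046  0.02 ]
s right front [ 0.637 -0.197  0.02 ]
s left back? [0.428 0.023 0.02 ]
d left front [ 0.39  -0.033  0.02 ]
d left back [0.433 0.029 0.02 ]
d right back [ 0.68  -0.121  0.02 ]
```

apply_moves(rows=[[[0,0,-40],[0,0,0],0],[[0,-35,-40],[0,0,0],0],[[0,-75,-40],[0,0,0],0],[[0,-100,-40],[0,0,0],0],[[0,-100,-40],[0,0,0],0]])

```text
time_s: 1.12
position: [0.5191, 0.0011, 0.332]
orientation: [0.707, 0.707, -0.002, -0.003]
ft_force: [-0.3, 0.3, -0.9]
gripper_width: 1.004
gripper_force: 0.0
```

Run:
```python
from h import *
im,p=shot('w1')
cv2.imwrite('pics/w1b.png',cv2.resize(im,(800,600),interpolation=2))
```

```text
(no output)
```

View pics/w1b.png

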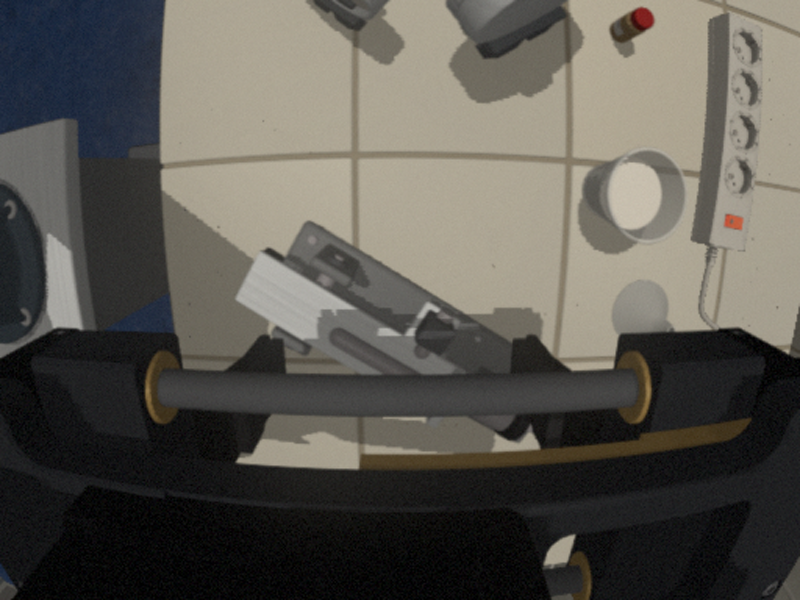

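The wrist view shows the bed's left end at about (250,274) of the enlarged picture, the rail nose at (335,332), and both gauges at the top edge. I'll move over the 164 mm gauge and take close measurements.

apply_moves(rows=[[[35,-15,-20],[0,0,0],0],[[75,-35,-20],[0,0,0],0],[[110,-50,-20],[0,0,0],0],[[110,-50,-20],[0,0,0],0]])

```text
time_s: 1.5
position: [0.4725, 0.1152, 0.3527]
orientation: [0.705, 0.709, 0.001, -0.002]
ft_force: [-0.1, -0.7, -0.3]
gripper_width: 0.998
gripper_force: 0.0
```

Run:
```python
from h import *
im,p=shot('w2');print(p)
for d in cut_out('gauge','wrist'):print(d['p'],d['rect'])
print(proj('wrist',[[.47,.237,.164],[.47,.237,0]],p))
w1=cv2.imread('pics/w1.png')
A=cv2.resize(w1[135:285,140:340],None,fx=4,fy=4,interpolation=2)
B=cv2.resize(im[:220,60:400],(800,518),interpolation=2)
cv2.imwrite('pics/A.png',A);cv2.imwrite('pics/B.png',B)
```

```text
(array([0.47253466, 0.11516497, 0.35266956]), array([ 0.70526353,  0.70894266,  0.00076076, -0.00175265]))
0.9 [211.1, 36.3, 287.3, 104.2]
0.62 [321.4, 47.6, 441.7, 126.1]
[[252.31680316  56.87331164]
 [253.0983557   77.29796354]]
```

View pics/A.png

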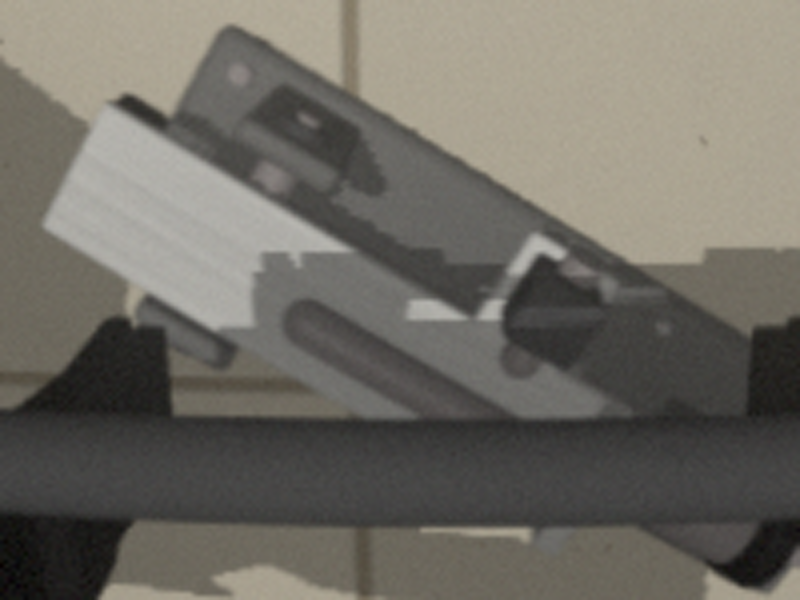

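View pics/B.png

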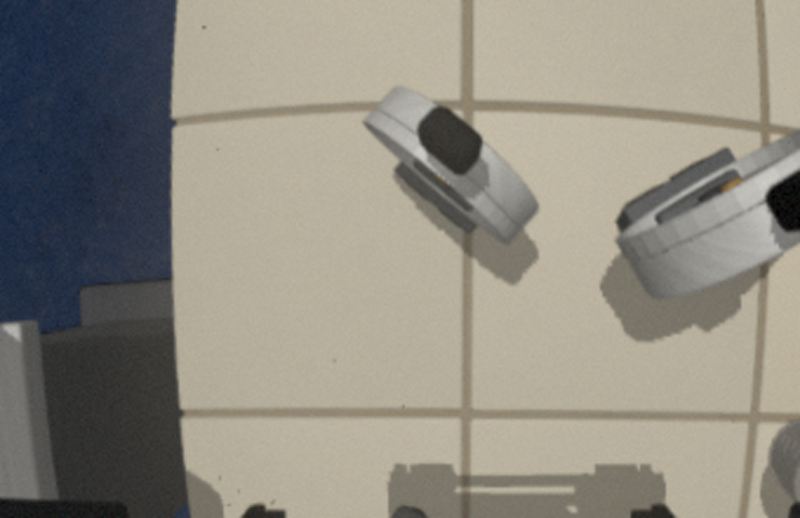

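The A crop shows the bed's left end between (112,102) and (45,225), and the rail nose at (290,318). The B crop shows the gauge grip at about (450,135), with its housing running along (383,105)–(525,225). Now I'll fit poses.

```bash
cat > fit.py <<'E'
from h import *
from scipy.optimize import least_squares,minimize
np.set_printoptions(precision=4,suppress=True)
def load(n):
    a=np.load('pics/%s.npy'%n);return a[:3],a[3:]
def gpts():
    t=np.linspace(0,2*np.pi,40);L=[]
    for x in(-.013,.013):L.append(np.c_[0*t+x,.05*np.sin(t),.076+.05*np.cos(t)])
    box=lambda a,b,z0,z1:np.array([[sx*a,sy*b,z] for sx in(-1,1) for sy in(-1,1) for z in(z0,z1)])
    return [np.vstack(L),box(.02,.03,0,.026),box(.008,.013,.126,.164)]
def mask(c,v,pose,sz=4):
    x,y,a=v;R=Rn.from_euler('z',a).as_matrix();m=np.zeros((384*sz,512*sz),np.uint8)
    for p in gpts():
        q=proj(c,p@R.T+[x,y,0],pose);cv2.fillConvexPoly(m,cv2.convexHull(((q+.5)*sz).astype(np.int32)),1)
    return cv2.resize(m.astype(np.float32),(512,384),interpolation=cv2.INTER_AREA)
E
python3 - <<'E'
from fit import *
p1,p2=load('w1'),load('w2')
obs=[]
camera('scene');camera('side');camera('wrist')
for c,near in(('scene',(165,182)),('side',(228,270)),('wrist',(250,70))):
    for d in cut_out('gauge',c):
        r=d['rect']
        if r[0]<near[0]<r[2] and r[1]<near[1]<r[3]:obs.append((c,d['pixels'].astype(np.float32)));break
print([o[0] for o in obs])
def cost(v,sel=obs):
    s=0
    for c,m in sel:
        k=mask(c,v,p2);s+=1-np.minimum(k,m).sum()/np.maximum(k,m).sum()
    return s
def run(sel):
    best=min((minimize(cost,[.47,.24,a],args=(sel,),method='Nelder-Mead',options=dict(initial_simplex=[[.47,.24,a],[.48,.24,a],[.47,.25,a],[.47,.24,a+.15]])) for a in(.4,.7,1.)),key=lambda r:r.fun)
    return best.x,best.fun
print('all',run(obs))
for o in obs:print(o[0],run([o]))
# stand: v=x,y,yaw, yleft(bed), ynose
A=lambda X,Y:np.array([140+X/4,135+Y/4])
def W(v,p):return Rn.from_euler('z',v[2]).apply(p)+[v[0],v[1],0]
S=lambda x,y:np.array([120+x*.375,100+y*.375]);D=lambda x,y:np.array([120+x*.3,130+y*.3])
def pt(v):
    return [('wrist',(.022,v[3],.101),A(112,102)),('wrist',(-.022,v[3],.101),A(45,225)),
     ('wrist',(0,v[4],.112),A(287,318)),
     ('scene',(0,-.145,.075),S(551,258)),('side',(0,-.145,.075),D(415,133)),
     ('scene',(-.044,.150,.02),S(298,411)),('scene',(-.044,-.150,.02),S(570,328)),
     ('side',(.044,.150,.02),D(522,364)),('side',(-.044,.150,.02),D(598,338)),('side',(.044,-.150,.02),D(383,190))]
def line(v):# points on image lines
    return [((.022,v[3],.101),(.022,-.06,.101),A(470,318)),((.044,.15,.02),(.044,-.15,.02),A(480,170)),((.044,.15,.02),(.044,-.15,.02),A(640,258)),
            ((-.022,v[3],.101),(-.022,-.06,.101),A(350,398)),((0,.1,.112),(0,-.1,.112),A(400,376))]
def res(v):
    r=[(proj(c,W(v,p),p1)[0]-o) for c,p,o in pt(v)]
    r=list(np.ravel(r))
    for a,b,o in line(v):
        a,b=proj('wrist',W(v,[a,b]),p1);d=(b-a)/np.hypot(*(b-a));r.append(d[0]*(o-a)[1]-d[1]*(o-a)[0])
    return r
r=least_squares(res,[.54,-.08,1.02,.14,.06],loss='soft_l1');print(r.x);print(np.array(res(r.x)).round(1))
v=r.x
print('porch from left end',W(v,[0,v[3]-.037,.101]),'from nose',W(v,[0,v[4]-0+.038,.101]),'home',W(v,[0,v[3]-.1385,.101]),'knob',W(v,[0,-.145,.075]))
E
```

```text
['scene', 'side', 'wrist']
all (array([0.4682, 0.2413, 0.8645]), np.float64(0.423797070980072))
scene (array([0.468 , 0.2402, 0.9127]), np.float64(0.056142330169677734))
side (array([0.4731, 0.2386, 0.838 ]), np.float64(0.14370155334472656))
wrist (array([0.4623, 0.245 , 0.851 ]), np.float64(0.04742163419723511))
[ 0.5387 -0.0825  1.0159  0.1538  0.0797]
[-0.3 -0.2  0.   0.7  0.6 -2.1 -0.   0.2  0.4  0.4 -3.3  0.3  1.  -0.8
 -0.3  0.2  1.5 -1.3 -1.8 -1.3  1.  -1.3 -3.5 -0.8  1.4]
porch from left end [ 0.4395 -0.0209  0.101 ] from nose [ 0.4387 -0.0204  0.101 ] home [ 0.5257 -0.0744  0.101 ] knob [ 0.662  -0.1589  0.075 ]
```

Run:
```python
from fit import *
S=lambda x,y:ray('scene',120+x*.375,100+y*.375)
print(plane(S(0,215),0),plane(S(132,125),0),plane(S(110,165),0))
a=.865
R=Rn.from_matrix(np.array([[-np.sin(a),np.cos(a),0],[np.cos(a),np.sin(a),0],[0,0,-1]]).T)
print(rel([.462,.235,.31],R),read_state()['position'],read_state()['q'])
```

```text
[0.4634 0.4353 0.    ] [0.6931 0.45   0.    ] [0.6101 0.4069 0.    ]
(array([126.1, -14.1,  42. ]), array([ -0. ,   0. , -49.7])) [0.4759 0.1089 0.3521] [-0.0043  0.2679  1.6896 -0.0002  1.184  -0.0022]
```

```bash
cat > gfit.py <<'E'
from fit import *
def gfit(nears,x0):
    im,p=shot('wcur');camera('scene');camera('side');obs=[]
    for c,near in nears.items():
        for d in cut_out('gauge',c):
            r=d['rect']
            if r[0]<near[0]<r[2] and r[1]<near[1]<r[3]:obs.append((c,d['pixels'].astype(np.float32)));break
    def cost(v,sel):
        s=0
        for c,m in sel:
            k=mask(c,v,p);s+=1-np.minimum(k,m).sum()/np.maximum(k,m).sum()
        return s
    def run(sel):
        x=np.array(x0);b=minimize(cost,x,args=(sel,),method='Nelder-Mead',options=dict(initial_simplex=x+np.array([[0,0,0],[.01,0,0],[0,.01,0],[0,0,.15]])));return b.x,b.fun
    print('all',run(obs))
    for o in obs:print(o[0],run([o]))
E
python3 -c "
from gfit import *
gfit({'scene':(165,182),'side':(228,270),'wrist':(250,70)},[.468,.24,.87])"
```

```text
all (array([0.4689, 0.2393, 0.8366]), np.float64(0.31328386068344116))
scene (array([0.469 , 0.2409, 0.8685]), np.float64(0.049439191818237305))
side (array([0.4679, 0.2434, 0.8218]), np.float64(0.14387762546539307))
wrist (array([0.4681, 0.2383, 0.859 ]), np.float64(0.04689139127731323))
```

apply_moves(rows=[[[26,-2,10],[0,0,-7],0],[[52,-3,20],[0,0,-14],0],[[78,-5,30],[0,0,-21],0],[[104,-6,40],[0,0,-28],0],[[129.5,-7,52],[0,0,-35],0]])

```text
time_s: 2.62
position: [0.4681, 0.2408, 0.3002]
orientation: [0.459, 0.888, 0.0, 0.0]
ft_force: [0.0, 0.4, -1.3]
gripper_width: 1.0
gripper_force: 0.0
```

apply_moves(rows=[[[0,0,2],[0,0,-7],0],[[0,0,5],[0,0,-14],0],[[0,0,10],[0,0,-14],0],[[0,0,10],[0,0,-14],0]])

```text
time_s: 2.95
position: [0.4675, 0.2395, 0.2893]
orientation: [0.352, 0.936, -0.001, -0.001]
ft_force: [-0.4, -0.3, 0.2]
gripper_width: 1.003
gripper_force: 0.0
```

Run:
```python
from gfit import *
s=read_state();print(s['position'],Rn.from_quat(s['orientation']).as_matrix()[:,1],s['time_s'])
im,p=shot('w3');print(proj('wrist',[[.468,.2395,.164],[.468,.2395,.126]],p))
for d in cut_out('gauge_grip','wrist'):
    ys,xs=np.nonzero(d['pixels']);print(d['p'],d['rect'],xs.mean(),ys.mean())
cv2.imwrite('pics/w3b.png',im)
```

```text
[0.4675 0.2395 0.2893] [ 0.6583  0.7527 -0.0016] 2.95
[[255.7316 203.0892]
 [255.5951 190.2602]]
0.78 [235.7, 132.7, 272.2, 228.7] 254.98681013536967 178.20201318986463
0.57 [273.8, 232.0, 366.1, 369.3] 311.5276162790698 282.9137596899225
```

View pics/w3b.png

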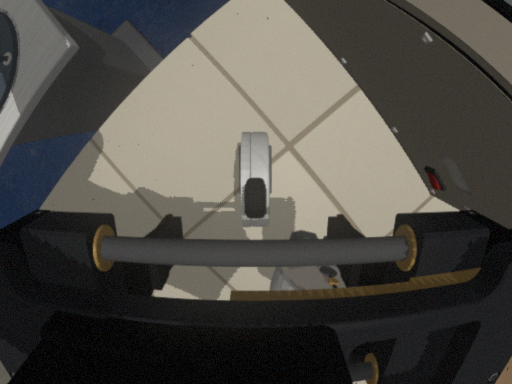

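The grip sits at (256,197), centred between the open fingers and square to them. I'll descend and grip.

apply_moves(rows=[[[0,0,35],[0,0,0],0],[[0,0,65],[0,0,0],0],[[0,0,88],[0,0,0],0],[[0,0,88],[0,0,0],0.5],[[0,0,88],[0,0,0],0.95]], force=25)

```text
time_s: 3.47
position: [0.4678, 0.2391, 0.2018]
orientation: [0.351, 0.936, -0.001, -0.001]
ft_force: [0.4, -0.4, 0.3]
gripper_width: 0.916
gripper_force: 0.0
```

apply_moves(rows=[[[0,0,0],[0,0,0],1],[[0,0,0],[0,0,0],1],[[0,0,0],[0,0,0],1],[[0,0,0],[0,0,0],1],[[0,0,0],[0,0,0],1]])

```text
time_s: 3.88
position: [0.4683, 0.2397, 0.2032]
orientation: [0.35, 0.937, 0.001, 0.001]
ft_force: [-0.2, 0.0, -0.1]
gripper_width: 0.556
gripper_force: 0.0
```

apply_moves(rows=[[[0,0,0],[0,0,0],1],[[0,0,0],[0,0,0],1],[[0,0,0],[0,0,0],1],[[0,0,0],[0,0,0],1],[[0,0,0],[0,0,0],1]])

```text
time_s: 4.3
position: [0.468, 0.2395, 0.2022]
orientation: [0.35, 0.937, -0.0, -0.0]
ft_force: [0.2, -0.3, 0.3]
gripper_width: 0.184
gripper_force: 25.0
```

apply_moves(rows=[[[0,0,0],[0,0,0],1],[[0,0,0],[0,0,0],1],[[0,0,0],[0,0,0],1]])

```text
time_s: 4.55
position: [0.468, 0.2395, 0.2022]
orientation: [0.35, 0.937, -0.0, -0.0]
ft_force: [-1.3, -1.5, 0.8]
gripper_width: 0.183
gripper_force: 25.0
```

apply_moves(rows=[[[0,0,-15],[0,0,0],1],[[0,0,-45],[0,0,0],1],[[-15,-13,-75],[0,0,-2],1],[[-36,-32,-100],[0,0,-4],1],[[-60,-52,-120],[0,0,-6],1]])

```text
time_s: 4.97
position: [0.4788, 0.161, 0.3237]
orientation: [0.299, 0.954, 0.0, 0.0]
ft_force: [1.3, 0.3, -2.1]
gripper_width: 0.183
gripper_force: 25.0
```

apply_moves(rows=[[[-23,-20,-15],[0,0,-1],1],[[-46,-41,-30],[0,0,-3],1],[[-70,-62,-40],[0,0,-3.2],1],[[-92,-81,-45],[0,0,-3.2],1],[[-104,-92,-48],[0,0,-3.2],1]])

```text
time_s: 5.38
position: [0.5124, 0.0229, 0.3709]
orientation: [0.275, 0.961, -0.001, 0.001]
ft_force: [0.2, 0.2, -2.0]
gripper_width: 0.185
gripper_force: 25.0
```

apply_moves(rows=[[[0,0,0],[0,0,0],1],[[0,0,0],[0,0,0],1],[[0,0,0],[0,0,0],1]])

```text
time_s: 5.63
position: [0.5107, 0.0266, 0.3694]
orientation: [0.274, 0.962, 0.0, -0.001]
ft_force: [-0.2, -0.5, -3.1]
gripper_width: 0.18
gripper_force: 25.0
```

Run:
```python
from gfit import *
im,p=shot('w4')
s=read_state();print(p,s['position'],s['orientation'],s['gripper_width'],s['ft_force'])
cv2.imwrite('pics/w4b.png',cv2.resize(im[0:260,80:430],(800,594),interpolation=2))
```

```text
(array([0.5107, 0.0266, 0.3694]), array([ 0.274 ,  0.9617,  0.0002, -0.0013])) [0.5107 0.0269 0.3695] [ 0.2736  0.9618  0.0002 -0.0012] 0.18392130078805713 [-0.5943  0.1682 -2.6599]
```

View pics/w4b.png

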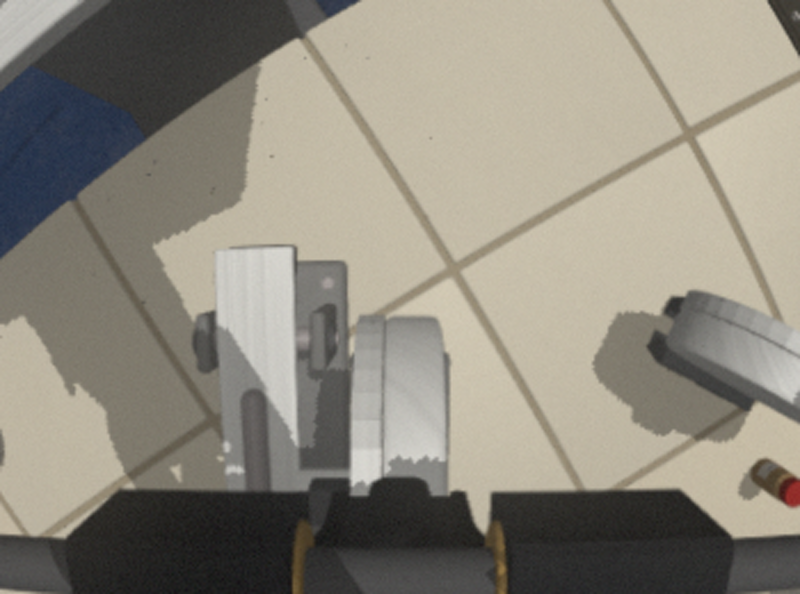

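The picture shows the bed's left end corners at (217,249) and (295,247), and the rail nose at (255,390) with the rail running down to (258,490). The held gauge is on the right, with clear space around it. I'll refit the stand.

```bash
cat > sfit.py <<'E'
from fit import *
p4=load('w4');p1=load('w1')
B=lambda X,Y:np.array([80+X/2.2857,Y/2.2846]);A=lambda X,Y:np.array([140+X/4,135+Y/4])
def W(v,p):return Rn.from_euler('z',v[2]).apply(p)+[v[0],v[1],0]
def lines(v,p,L):
    r=[]
    for a,b,o in L:
        a,b=proj('wrist',W(v,[a,b]),p);d=(b-a)/np.hypot(*(b-a));r.append(d[0]*(o-a)[1]-d[1]*(o-a)[0])
    return r
yl,yn=.1538,.0797
E_=lambda x,z=.101:((x,.155,z),(x,.0,z))
def r4(v):
    r=[*(proj('wrist',W(v,[.022,v[3],.101]),p4)[0]-B(295,247)),*(proj('wrist',W(v,[-.022,v[3],.101]),p4)[0]-B(217,249.5)),
    proj('wrist',W(v,[0,v[3]-.075,.112]),p4)[0][1]-B(255,391)[1]]
    r+=lines(v,p4,[(*E_(-.022),B(228,490)),(*E_(-.022),B(222.5,370)),(*E_(.022),B(299,465)),(*E_(.022),B(297,355)),(*E_(0,.112),B(258.5,488)),(*E_(0,.112),B(256,410)),((.044,.15,.02),(.044,0,.02),B(348,330))])
    return r
def r1(v):
    r=[*(proj('wrist',W(v,[.022,v[3],.101]),p1)[0]-A(112,102)),*(proj('wrist',W(v,[-.022,v[3],.101]),p1)[0]-A(45,225)),
    ]
    return r+lines(v,p1,[(*E_(.022),A(470,318)),(*E_(-.022),A(350,398)),(*E_(0,.112),A(400,376))])
def rk(v):
    return list(np.ravel([proj(c,W(v,[0,-.145,.075]),None)[0]-o for c,o in(('scene',(326.6,196.75)),('side',(244.5,169.9)))]))
if __name__=='__main__':
    for n,f in(('w4+k',lambda v:r4(v)+rk(v)),('w1+k',lambda v:r1(v)+rk(v)),('all',lambda v:r4(v)+r1(v)+rk(v))):
        s=least_squares(f,[.5387,-.0825,1.016,.1538]);v=s.x
        print(n,v,np.array(s.fun).round(1),'porch',W(v,[0,v[3]-.037,.101]),'home',W(v,[0,v[3]-.1385,.101]))
    s=least_squares(r4,[.5387,-.0825,1.016,.1538][:4],x_scale=1);print('w4 only yaw',s.x[2],'porch',W(s.x,[0,s.x[3]-.037,.101]),np.round(s.fun,1))
E
python3 sfit.py
```

```text
w4+k [ 0.539  -0.083   1.0106  0.1563] [ 0.1  0.2 -0.8  0.3 -0.5 -0.5 -0.7  0.8  0.4  0.5  0.3  0.2  0.4  0.4
  0.6  0.2] porch [ 0.4379 -0.0196  0.101 ] home [ 0.5239 -0.0736  0.101 ]
w1+k [ 0.5391 -0.0831  1.0146  0.1555] [-0.2 -0.4  0.1  0.5  0.7 -1.6  1.1  0.3  0.2  0.4  0.2] porch [ 0.4384 -0.0205  0.101 ] home [ 0.5246 -0.0741  0.101 ]
all [ 0.5389 -0.0832  1.0108  0.1559] [-0.   0.6 -0.9  0.6 -0.2 -0.6 -0.8  0.6  0.3  0.4  0.2  0.1 -0.3 -0.9
 -0.2 -0.1  0.7 -1.5  1.2  0.4  0.4  0.6  0.2] porch [ 0.4382 -0.02    0.101 ] home [ 0.5242 -0.0739  0.101 ]
w4 only yaw 1.0040421409643443 porch [ 0.438  -0.0195  0.101 ] [ 0.4  0.4 -0.5  0.1 -0.5 -0.7 -0.8  0.5  0.3  0.3  0.1  0.2]
```

apply_moves(rows=[[[10,-20,0],[0,0,0.3],1],[[20,-42,0],[0,0,0.3],1],[[30,-64,10],[0,0,0.3],1],[[37.3,-77.8,25],[0,0,0.3],1],[[37.3,-77.8,41],[0,0,0.3],1]])

```text
time_s: 6.1
position: [0.4357, -0.0199, 0.3288]
orientation: [0.276, 0.961, -0.0, -0.001]
ft_force: [-0.9, -0.3, -3.0]
gripper_width: 0.18
gripper_force: 25.0
```

apply_moves(rows=[[[0,0,0],[0,0,0],1],[[0,0,0],[0,0,0],1],[[0,0,0],[0,0,0],1]])

```text
time_s: 6.35
position: [0.4397, -0.02, 0.3298]
orientation: [0.276, 0.961, 0.0, 0.001]
ft_force: [1.2, 0.5, -1.6]
gripper_width: 0.182
gripper_force: 25.0
```

Run:
```python
from gfit import *
im,p=shot('w5');print(p,read_state()['ft_force'])
s=camera('scene');d=camera('side');
k=np.hstack([cv2.resize(s[120:260,190:330],(400,400),interpolation=2),cv2.resize(im[60:260,150:350],(400,400),interpolation=2)])
cv2.imwrite('pics/k5.png',k)
```

```text
(array([ 0.4397, -0.02  ,  0.3298]), array([0.2758, 0.9612, 0.0001, 0.0007])) [-0.5114  0.2036 -2.2474]
```

View pics/k5.png

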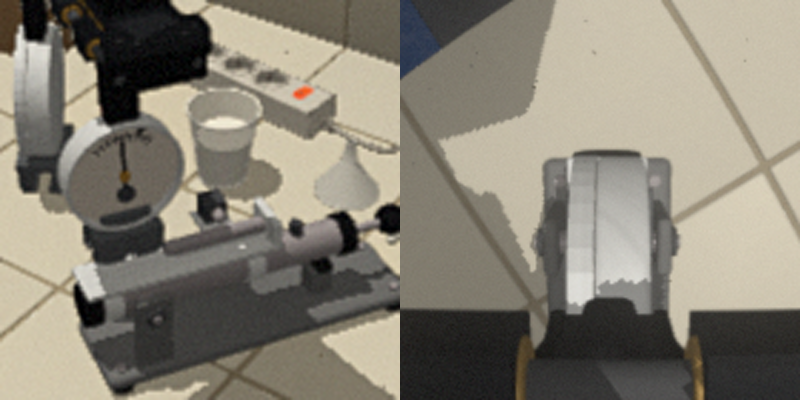

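The left half shows the gauge over the bed's left end with its dial towards the robot. The right half shows it centred over the base. I'll lower it onto the bed, feeling for contact.

apply_moves(rows=[[[1,-0.5,10],[0,0,0],1],[[1,-0.5,18],[0,0,0],1],[[1,-0.5,23],[0,0,0],1],[[1,-0.5,25],[0,0,0],1],[[1,-0.5,26],[0,0,0],1]])

```text
time_s: 6.92
position: [0.438, -0.0205, 0.3032]
orientation: [0.276, 0.961, -0.0, -0.0]
ft_force: [-0.7, 0.6, 2.2]
gripper_width: 0.179
gripper_force: 25.0
```

apply_moves(rows=[[[0,0,0],[0,0,0],1],[[0,0,0.5],[0,0,0],1],[[0,0,1],[0,0,0],1],[[0,0,1],[0,0,0],1]])

```text
time_s: 7.25
position: [0.4385, -0.0207, 0.3032]
orientation: [0.276, 0.961, -0.0, 0.001]
ft_force: [-0.4, 0.2, 4.4]
gripper_width: 0.183
gripper_force: 25.0
```

apply_moves(rows=[[[0,0,-0.7],[0,0,0],1],[[-3,0,-0.7],[0,0,0],1],[[-7,0,-0.7],[0,0,0],1],[[-11,0,-0.7],[0,0,0],1],[[-15,0,-0.7],[0,0,0],1]])

```text
time_s: 7.67
position: [0.4512, -0.0288, 0.3032]
orientation: [0.277, 0.961, -0.0, 0.0]
ft_force: [-0.9, 0.0, 3.6]
gripper_width: 0.182
gripper_force: 25.0
```

```bash
cat > st.py <<'E'
from h import *
np.set_printoptions(precision=4,suppress=True)
s=read_state();a=1.0106;ex=np.array([np.cos(a),np.sin(a),0]);ey=np.array([-np.sin(a),np.cos(a),0])
d=np.array(s['position'])-[.438,-.0198,0];f=np.array(s['ft_force'])
print('t',s['time_s'],'lat %.2f along %.2f z %.2f mm'%(d@ex*1e3,d@ey*1e3,d[2]*1e3),'force lat/along/z',f@ex,f@ey,f[2],'mom',np.array(s['moment']),'w',s['gripper_width']*87,'yaw',np.arctan2(*Rn.from_quat(s['orientation']).as_matrix()[[1,0],1]))
E
python3 st.py
```

```text
t 7.6667 lat -0.62 along -15.93 z 303.21 mm force lat/along/z -0.45434276856520905 0.7479727978073977 3.632250041763295 mom [ 0.0759 -0.0131 -0.0038] w 15.839518664930365 yaw 1.0104807537138771
```

apply_moves(rows=[[[-4,0,-0.6],[0,0,0],1],[[-9,0,-0.6],[0,0,0],1],[[-14,0,-0.6],[0,0,0],1],[[-20,0,-0.6],[0,0,0],1],[[-25,0,-0.6],[0,0,0],1]])

```text
time_s: 8.08
position: [0.4722, -0.0421, 0.3033]
orientation: [0.277, 0.961, -0.0, -0.0]
ft_force: [-0.6, 0.7, -0.9]
gripper_width: 0.18
gripper_force: 25.0
```

```bash
python3 st.py
```

```text
t 8.0833 lat -0.73 along -40.84 z 303.27 mm force lat/along/z 0.2464537470508622 0.8953755295631696 -0.870390069744812 mom [-0.0189 -0.0103 -0.0479] w 15.624009272303695 yaw 1.010438516822297
```

apply_moves(rows=[[[-5,0,0],[0,0,0],1],[[-11,0,0],[0,0,0],1],[[-17,0,0],[0,0,0],1],[[-23,0,0],[0,0,0],1],[[-27,0,0],[0,0,0],1]])

```text
time_s: 8.5
position: [0.4952, -0.0565, 0.3033]
orientation: [0.277, 0.961, -0.0, -0.0]
ft_force: [-0.1, 0.1, -1.1]
gripper_width: 0.182
gripper_force: 25.0
```

```bash
python3 st.py
```

```text
t 8.5 lat -0.72 along -67.94 z 303.30 mm force lat/along/z 0.01650249858946708 0.1029635907174765 -1.1482812916887148 mom [ 0.0827 -0.0197 -0.0184] w 15.846887058794348 yaw 1.0104190400721893
```

apply_moves(rows=[[[-5,0,0],[0,0,0],1],[[-10,0,0],[0,0,0],1],[[-15,0,0],[0,0,0],1],[[-20,0,0],[0,0,0],1],[[-24,0,0],[0,0,0],1]])

```text
time_s: 8.92
position: [0.5149, -0.069, 0.3034]
orientation: [0.276, 0.961, -0.0, -0.0]
ft_force: [-1.7, 0.3, -0.9]
gripper_width: 0.182
gripper_force: 25.0
```

```bash
python3 st.py
```

```text
t 8.9167 lat -0.86 along -91.30 z 303.40 mm force lat/along/z -0.6587187634094833 1.6107799943641985 -0.9194338997962166 mom [0.0496 0.5163 0.0051] w 15.794809752578686 yaw 1.0108983552767206
```

apply_moves(rows=[[[-2,0,0],[0,0,0],1],[[-4,0,0],[0,0,0],1],[[-6,0,0],[0,0,0],1],[[-8,0,0],[0,0,0],1],[[-8,0,0],[0,0,0],1]])

```text
time_s: 9.33
position: [0.5222, -0.0733, 0.3035]
orientation: [0.277, 0.961, 0.0, 0.001]
ft_force: [0.4, 0.1, -2.6]
gripper_width: 0.178
gripper_force: 25.0
```

```bash
python3 st.py
```

```text
t 9.3333 lat -0.55 along -99.80 z 303.50 mm force lat/along/z 0.36364787461350595 -0.29838124212483685 -2.6479499124170323 mom [ 0.1057 -0.0558 -0.0631] w 15.47154471885844 yaw 1.0103240942738767
```

apply_moves(rows=[[[-1,0,0],[0,0,0],1],[[-2,0,0],[0,0,0],1],[[-2,0,0],[0,0,0],1]])

```text
time_s: 9.58
position: [0.5232, -0.0741, 0.3035]
orientation: [0.276, 0.961, -0.0, -0.0]
ft_force: [-1.4, 0.0, -2.9]
gripper_width: 0.183
gripper_force: 25.0
```

```bash
python3 st.py
```

```text
t 9.5833 lat -0.73 along -101.07 z 303.45 mm force lat/along/z -0.7004772510463774 1.1593368606916175 -2.880001403767489 mom [0.0742 0.0352 0.0135] w 15.93977796291007 yaw 1.0107185048526222
```

apply_moves(rows=[[[-1,0,0.3],[0,0,0],1],[[-1.5,0,0.3],[0,0,0],1],[[-1.5,0,0.3],[0,0,0],1]])

```text
time_s: 9.83
position: [0.524, -0.0746, 0.3035]
orientation: [0.276, 0.961, 0.0, -0.001]
ft_force: [-3.8, 1.4, 2.3]
gripper_width: 0.182
gripper_force: 25.0
```

```bash
python3 st.py
```

```text
t 9.8333 lat -0.74 along -102.02 z 303.47 mm force lat/along/z -0.8126708455594902 3.9241204534460223 2.2764507662212443 mom [0.3155 0.5871 0.0187] w 15.871970240637431 yaw 1.0105996364312066
```

apply_moves(rows=[[[0.7,0,0],[0,0,0],1],[[0.7,0,0],[0,0,0],0.6],[[0.7,0,0],[0,0,0],0.5],[[0.7,0,0],[0,0,0],0.5],[[0.7,0,0],[0,0,0],0.5]])

```text
time_s: 10.25
position: [0.5246, -0.0748, 0.3035]
orientation: [0.277, 0.961, -0.0, 0.001]
ft_force: [0.3, 0.5, 0.1]
gripper_width: 0.401
gripper_force: 0.0
```

apply_moves(rows=[[[0,0,0],[0,0,0],0.4],[[0,0,-20],[0,0,0],0.4],[[0,0,-50],[0,0,0],0.2],[[0,0,-70],[0,0,0],0],[[0,0,-70],[0,0,0],0]])

```text
time_s: 10.67
position: [0.5263, -0.0753, 0.3778]
orientation: [0.276, 0.961, -0.0, 0.005]
ft_force: [1.6, -0.3, -0.2]
gripper_width: 0.74
gripper_force: 0.0
```

```bash
python3 st.py
python3 - <<'E'
from gfit import *
im,p=shot('w6');s=camera('scene');cv2.imwrite('pics/s6.png',s);d=camera('side');cv2.imwrite('pics/d6.png',d)
k=np.hstack([cv2.resize(s[110:230,230:350],(400,480),interpolation=2),cv2.resize(d[100:220,200:300],(400,480),interpolation=2)])
cv2.imwrite('pics/k6.png',k)
E
```

```text
t 10.6667 lat -0.11 along -104.25 z 377.81 mm force lat/along/z 0.5989504040247773 -1.4857150127333967 -0.20657681909361503 mom [ 0.0263 -0.0545  0.0092] w 64.40140059735404 yaw 1.0106794144953948
```

View pics/k6.png

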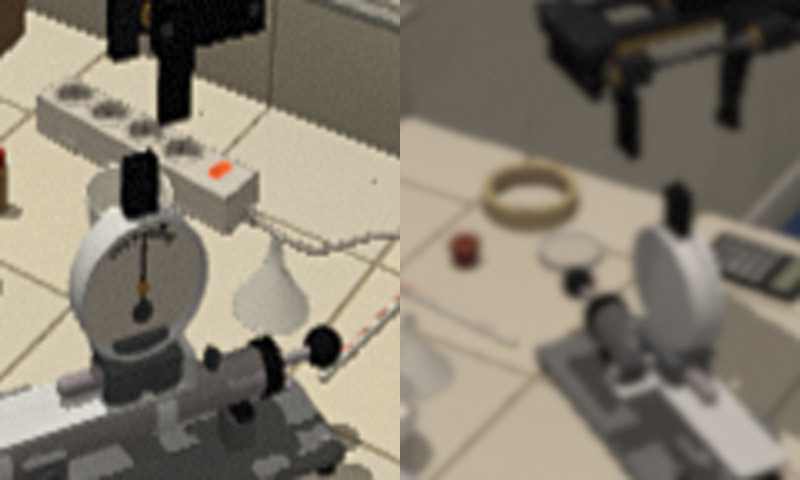

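The left panel shows the gauge on the rail against the end stop with its dial forward. The right panel shows the same from behind-left. I'll verify numerically and read the mark from averaged scene frames.

```bash
cat > dial.py <<'E'
from fit import *
A0=1.0106;EX=np.array([np.cos(A0),np.sin(A0),0]);EY=np.array([-np.sin(A0),np.cos(A0),0]);EZ=np.array([0,0,1.])
HINGE=np.array([.5389,-.0832,.075])+.105*EY
def frame(t):# tilt: right end up
    return EX,EY*np.cos(t)-EZ*np.sin(t),EZ*np.cos(t)+EY*np.sin(t)
def pts(t,q,org):# q in tube coords relative to level world origin org
    x,y,z=frame(t);d=org-HINGE;o=HINGE+x*(d@EX)+y*(d@EY)+z*(d@EZ)
    return o+np.outer(q[:,0],x)+np.outer(q[:,1],y)+np.outer(q[:,2],z)
def avg(n,c='scene'):
    return np.mean([camera(c).astype(np.float32) for _ in range(n)],0).mean(2)
def polar(img,t,org,r,ang,xd=-.013):
    R,A=np.meshgrid(r,ang,indexing='ij');q=np.c_[0*R.ravel()+xd,(-R*np.sin(A)).ravel(),.076+(R*np.cos(A)).ravel()]
    p=proj('scene',pts(t,q,org)).astype(np.float32);return cv2.remap(img,p[:,0].reshape(R.shape),p[:,1].reshape(R.shape),cv2.INTER_CUBIC)
E
python3 - <<'E'
from dial import *
im=avg(12);np.save('im0.npy',im);camera('side')
obs=[]
for c in('scene','side'):
    ds=cut_out('gauge',c)
    for d in ds:
        r=d['rect'];u=proj(c,np.array([.524,-.074,.177]))[0]
        if r[0]<u[0]<r[2] and r[1]<u[1]<r[3]:obs.append((c,d['pixels'].astype(np.float32)));print(c,d['p'],r);break
def mk(c,v,sz=4):
    m=np.zeros((384*sz,512*sz),np.uint8);R=Rn.from_euler('z',A0).as_matrix()
    for p in gpts():
        q=proj(c,p@R.T+[v[0],v[1],.101]);cv2.fillConvexPoly(m,cv2.convexHull(((q+.5)*sz).astype(np.int32)),1)
    return cv2.resize(m.astype(np.float32),(512,384),interpolation=cv2.INTER_AREA)
def cost(v,sel):return sum(1-np.minimum(k:=mk(c,v),m).sum()/np.maximum(k,m).sum() for c,m in sel)
for sel in [obs]+[[o] for o in obs]:
    b=minimize(cost,[.524,-.074],args=(sel,),method='Nelder-Mead',options=dict(initial_simplex=[[.524,-.074],[.532,-.074],[.524,-.066]]))
    d=np.r_[b.x,0]-[.5242,-.0737,0];print(sel[0][0],b.x,b.fun,'lat,along mm',d@EX*1e3,d@EY*1e3)
    if len(sel)==2 or sel[0][0]=='scene':np.save('g_%d.npy'%len(sel),b.x)
g=np.load('g_1.npy');org=np.r_[g,.101]
ang=np.radians(np.arange(-30,36,3));r=np.arange(.018,.050,.003)
print('deg',np.degrees(ang).round().astype(int))
for rr,row in zip(r,polar(im,0,org,r,ang)):print(int(rr*1e3),row.astype(int))
E
```

```text
scene 0.71 [252.1, 149.7, 292.3, 213.1]
side 0.81 [259.2, 147.2, 279.8, 199.6]
scene [ 0.5244 -0.0722] 0.16435039043426514 lat,along mm 1.415699332722988 0.6368590872550994
scene [ 0.524  -0.0728] 0.06608575582504272 lat,along mm 0.6330662449483884 0.6445382370896563
side [ 0.5229 -0.0684] 0.08734297752380371 lat,along mm 3.7859013686513787 3.9253601350179355
deg [-30 -27 -24 -21 -18 -15 -12  -9  -6  -3   0   3   6   9  12  15  18  21
  24  27  30  33]
18 [102  99  88  75  62  50  41  43  62  87 105 108 104 102 101 101 100  99
  99  99 100 101]
20 [102 102 101  90  76  62  47  42  56  85 105 106 101 101 100 100 100  99
  99 100 100 100]
23 [102 102 102 100  88  70  53  42  52  82 105 106 102 101 100 100 101 101
 100 100 100  99]
26 [100 101 102 102  99  81  61  44  49  82 108 106 103 102 101  99  99 100
 100 100 100 100]
29 [100 100 102 102 102  90  70  47  40  67  94 100 104 101 101 101 101 101
 100 100 102 102]
32 [100 100 101 102 102  99  79  51  32  56  92 103 105 103 104 104 100  94
  86  84  93 103]
35 [103 101  99 104  98  98  89  69  43  69 103  97  95  93  89  89  77  65
  62  63  78  98]
38 [93 97 75 91 90 85 99 81 45 55 69 52 60 57 57 57 48 47 48 53 66 89]
41 [ 65  64  49  71  80  48  62  64  39  39  47  45  55  56  46  43  61  83
  82  82  89 101]
44 [ 62  66  61  73  70  49  65  75  77  74  66  74  84  72  28  26  65  97
 103 100  99  99]
47 [ 87  92  92  99  96  92  98 107  96  99 105 107  99  87  78  80  91 103
 107 100  97  95]
```

apply_moves(rows=[[[0,-30,0],[0,0,7],0],[[0,-60,0],[0,0,14],0],[[0,-90,0],[0,0,21],0],[[0,-115,0],[0,0,28],0],[[1,-122,0],[0,0,35],0]])

```text
time_s: 11.98
position: [0.457, -0.1799, 0.3734]
orientation: [0.556, 0.831, -0.001, 0.0]
ft_force: [0.4, 0.3, 0.5]
gripper_width: 1.0
gripper_force: 0.0
```

apply_moves(rows=[[[0,0,0],[0,0,7],0],[[0,0,0],[0,0,14],0],[[0,0,0],[0,0,21],0],[[0,0,0],[0,0,28],0],[[0,0,0],[0,0,35],0]])

```text
time_s: 12.4
position: [0.4583, -0.1775, 0.3734]
orientation: [0.78, 0.626, 0.0, 0.0]
ft_force: [-0.3, -0.2, 0.1]
gripper_width: 0.999
gripper_force: 0.0
```

apply_moves(rows=[[[0,0,0],[0,0,7],0],[[0,0,0],[0,0,14],0],[[0,0,0],[0,0,20],0],[[0,0,0],[0,0,20],0]])

```text
time_s: 12.73
position: [0.4584, -0.1774, 0.3733]
orientation: [0.875, 0.483, 0.0, 0.0]
ft_force: [0.1, 0.4, -0.1]
gripper_width: 0.997
gripper_force: 0.0
```

apply_moves(rows=[[[0,0,20],[0,7,0],0],[[0,0,50],[0,14,0],0],[[0,0,80],[0,21,0],0],[[0,0,110],[0,28,0],0],[[0,0,140],[0,33,0],0]])

```text
time_s: 13.15
position: [0.4585, -0.1785, 0.2328]
orientation: [0.838, 0.465, 0.251, -0.136]
ft_force: [-0.2, -0.0, -0.5]
gripper_width: 1.002
gripper_force: 0.0
```

Run:
```python
from dial import *
s=read_state();print(s['time_s'],s['position'],np.array(s['q']),Rn.from_quat(s['orientation']).as_matrix())
p=(np.array(s['position']),np.array(s['orientation']));dc=np.array([.524,-.073,.177])-.013*EX
print(proj('wrist',[dc,dc+.04*EZ,dc-.05*EY,dc+.05*EY],p))
```

```text
13.15 [ 0.4585 -0.1785  0.2328] [-0.8677  0.4974  1.8758  0.6434  1.0596 -0.7153] [[ 0.4417  0.8474  0.2946]
 [ 0.7106 -0.531   0.4617]
 [ 0.5476  0.0054 -0.8367]]
[[252.2631 121.4225]
 [252.3061  84.3892]
 [325.4935 123.0403]
 [179.0937 122.5008]]
```

apply_moves(rows=[[[-13,0,20],[0,5,0],0],[[-27,0,41],[0,12,0],0],[[-27,0,41],[0,12,0],0],[[-27,0,41],[0,12,0],0]])

```text
time_s: 13.48
position: [0.4574, -0.178, 0.1818]
orientation: [0.809, 0.446, 0.334, -0.188]
ft_force: [-0.0, 0.1, 0.4]
gripper_width: 1.002
gripper_force: 0.0
```

Run:
```python
from dial import *
im,p=shot('w7');s=read_state();print(s['time_s'],p,s['ft_force']);dc=np.array([.524,-.073,.177])-.013*EX
im=np.mean([im.astype(float)]+[camera('wrist').astype(float) for _ in range(5)],0);np.save('w7im.npy',im)
print(proj('wrist',[dc,dc+.04*EZ,dc-.05*EY,dc+.05*EY],p))
q=proj('wrist',[dc],p)[0].astype(int)
c=cv2.resize(im[q[1]-85:q[1]+65,q[0]-100:q[0]+100].astype(np.uint8),(800,600),interpolation=2)
cv2.imwrite('pics/c7.png',c);print(q)
```

```text
13.5333 (array([ 0.4574, -0.178 ,  0.1818]), array([ 0.8091,  0.4457,  0.3338, -0.1878])) [ 0.3469 -0.1858  0.4713]
[[254.4406 101.2521]
 [254.0434  43.1801]
 [338.2438 103.2368]
 [170.7962 103.8278]]
[254 101]
```

View pics/c7.png

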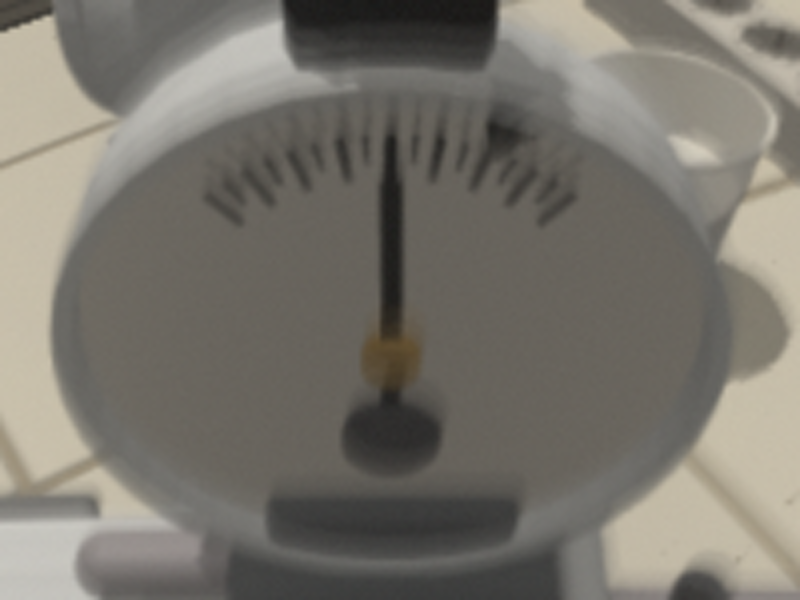

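The close-up shows the scale ticks from (225,205) to (557,205), the pointer upright at x=391, and the black wedge at about (510,132), just right of the 20° tick at (482,170). I'll take a settled frame and measure it numerically.

```bash
cat > wp.py <<'E'
from dial import *
def wpolar(img,p,r,ang,dx,du,dv):
    o=np.array([.524,-.073,.177])+EX*dx-EY*du+EZ*dv
    R,A=np.meshgrid(r,ang,indexing='ij');q=o+np.outer((R*np.sin(A)).ravel(),-EY)+np.outer((R*np.cos(A)).ravel(),EZ)
    s=proj('wrist',q,p).astype(np.float32);return cv2.remap(img,s[:,0].reshape(R.shape),s[:,1].reshape(R.shape),cv2.INTER_CUBIC)
E
python3 - <<'E'
from wp import *
im,p=shot('w8');print(p)
g=im.astype(np.float32).mean(2)
for _ in range(6):g=g+camera('wrist').astype(np.float32).mean(2)
g/=7;np.save('w8g.npy',g)
ang=np.radians(np.arange(-50,51,.5));r=np.arange(.029,.0385,.0005)
tick=np.array([k for k in range(-40,41,10) if k]);
def c(v):
    P=wpolar(g,p,np.arange(.031,.0365,.001),np.radians(tick),*v).mean()+ .5*wpolar(g,p,np.arange(.012,.037,.002),np.array([0.]),*v).mean()
    Q=wpolar(g,p,np.arange(.031,.0365,.001),np.radians(np.r_[tick+2.5,tick-2.5]),*v).mean()
    return P-Q
best=min((minimize(c,[dx,du,dv],method='Nelder-Mead',options=dict(initial_simplex=np.array([dx,du,dv])+np.array([[0,0,0],[.003,0,0],[0,.002,0],[0,0,.003]]))) for dx in(-.013,-.008) for du in(-.003,0,.003) for dv in(-.006,-.003,0,.003,.006)),key=lambda b:b.fun)
print(best.x,best.fun);np.save('wv.npy',best.x)
A=np.arange(-45,46,2.5)
print(A[18:].tolist())
for rr in np.arange(.012,.050,.002):print(int(rr*1e3),wpolar(g,p,[rr],np.radians(A),*best.x)[0].astype(int)[4:33])
E
```

```text
(array([ 0.459 , -0.1775,  0.1871]), array([ 0.8079,  0.4494,  0.3349, -0.1822]))
[-0.0135 -0.001   0.0064] -31.830917358398438
[0.0, 2.5, 5.0, 7.5, 10.0, 12.5, 15.0, 17.5, 20.0, 22.5, 25.0, 27.5, 30.0, 32.5, 35.0, 37.5, 40.0, 42.5, 45.0]
12 [98 98 98 98 97 97 98 98 97 98 99 78 43 31 31 29 39 64 95 98 97 98 97 97
 97 98 98 97 97]
14 [98 98 98 97 97 98 98 98 98 98 98 94 54 30 29 29 43 83 97 97 98 97 97 97
 98 99 98 98 98]
16 [99 98 99 98 98 98 98 98 97 98 98 99 66 33 29 30 54 96 98 97 97 98 98 99
 97 98 98 98 97]
18 [98 98 98 98 98 99 99 98 98 97 98 98 79 35 30 31 68 97 98 98 97 98 98 97
 99 97 97 98 99]
20 [98 99 98 98 99 98 99 99 98 99 98 98 90 37 31 34 79 98 98 98 99 98 97 98
 98 98 98 98 98]
22 [99 99 98 99 98 99 98 98 99 98 98 98 98 40 29 37 92 98 98 98 99 98 98 98
 98 98 98 98 97]
24 [ 98  99  99  99 100  99  99  98  98  97  98  98  97  43  30  38  97  97
  98  97  99  98  98  98  98  98  98  98  99]
26 [ 99  98  99  99  99  99  98  98  99  99  99 100  98  47  32  42  97  99
  98  98  98  98  98  98  98  98  98  98  98]
28 [ 99 100  99  99  99  99  98 100  98  98  99  99  98  54
[... 704 characters left out ...]
 100 100  98  98  98  98  98  98  98  97  98
  98  98  98  50  32  33  72  98  99  99  99]
41 [100 100  99 100 100  98  98  97  97  97  97  98  97  97  97  96  97  97
  96  97  98  80  80  76  87  98  98  98  98]
44 [115 121 128 128 134 141 143 144 145 149 151 135 123 111 112 111 112 110
 111 109 108 108 107 105 104 102 106 109 103]
46 [178 187 187 186 187 190 191 191 188 193 157 119 123 115 115 116 118 118
 119 124 124 123 123 122 120 123 161 165 150]
48 [182 181 186 185 185 188 188 189 191  86  51  47  47  42  43  44  49  48
  53  65 123 122 122 123 126 165 172 166 163]
50 [182 186 188 188 188 188 189 190 192  36  31  30  28  28  27  28  28  27
  26  29 123 124 134 131 154 170 168 165 161]
```

Run:
```python
from wp import *
g=np.load('w8g.npy');p=load('w8');v=np.load('wv.npy')
A=np.arange(8,36,.25)
for rr in np.arange(.0355,.0415,.0005):
    w=np.clip(90-wpolar(g,p,[rr],np.radians(A),*v)[0],0,None);w[(A<15)|(A>27)]=0
    print(round(rr*1e3,1),round((w*A).sum()/max(w.sum(),1e-6),2),int(w.sum()))
for k in(-40,-30,-20,-10,0,10,30,40):
    B=np.arange(k-3,k+3.01,.2);w=np.clip(85-wpolar(g,p,np.arange(.032,.0355,.001),np.radians(B),*v).mean(0),0,None);print(k,round((w*B).sum()/w.sum(),2),end='; ')
```

```text
35.5 20.84 912
36.0 20.97 938
36.5 21.03 932
37.0 21.02 964
37.5 21.09 1050
38.0 21.11 1141
38.5 21.02 1247
39.0 20.93 1395
39.5 20.89 1562
40.0 20.94 1607
40.5 20.98 1404
41.0 20.87 1058
41.5 20.71 726
-40 -40.16; -30 -30.05; -20 -19.98; -10 -9.94; 0 0.08; 10 10.02; 30 29.85; 40 39.73;
```

Mark read at 21.0° (scale ticks check to within 0.3°). I'll retreat upwards and untilt.

apply_moves(rows=[[[21,0,-21],[0,-7,0],0],[[42,0,-42],[0,-14,0],0],[[63,0,-63],[0,-21,0],0],[[84,0,-84],[0,-28,0],0],[[105,0,-105],[0,-35,0],0]])

```text
time_s: 14.55
position: [0.4578, -0.1778, 0.3345]
orientation: [0.872, 0.481, 0.074, -0.04]
ft_force: [-0.2, 0.3, -0.5]
gripper_width: 1.002
gripper_force: 0.0
```

apply_moves(rows=[[[4,0,-20],[0,-5,0],0],[[7,0,-39],[0,-10,0],0],[[7,0,-39],[0,-10,0],0],[[7,0,-39],[0,-10,0],0]])

```text
time_s: 14.88
position: [0.4586, -0.1766, 0.3728]
orientation: [0.875, 0.485, 0.001, 0.0]
ft_force: [0.1, 0.3, 0.5]
gripper_width: 1.0
gripper_force: 0.0
```

Run:
```python
from dial import *
s=read_state();print(s['time_s'],s['position'],np.array(s['q']),Rn.from_quat(s['orientation']).as_matrix().round(4))
K=np.array([.6625,-.1592,.075]);a=A0-np.pi
R=Rn.from_matrix(np.array([[-np.sin(a),np.cos(a),0],[np.cos(a),np.sin(a),0],[0,0,-1]]).T)
print(rel(K+[0,0,.295],R))
```

```text
14.8833 [ 0.4586 -0.1766  0.3728] [-0.5962  0.2493  1.6532  0.0015  1.2375 -0.0386] [[ 0.5295  0.8483  0.0022]
 [ 0.8483 -0.5295  0.0002]
 [ 0.0014  0.0017 -1.    ]]
(array([122.7, 163.7,   3.3]), array([ 0. , -0.1, 90.1]))
```

apply_moves(rows=[[[24,32,0],[0,0,7],0],[[48,64,0],[0,0,14],0],[[72,96,0],[0,0,21],0],[[96,128,0],[0,0,28],0],[[120,160,0],[0,0,35],0]])

```text
time_s: 15.3
position: [0.6581, -0.1614, 0.369]
orientation: [0.981, 0.195, -0.002, -0.002]
ft_force: [-0.1, -0.9, -0.2]
gripper_width: 0.994
gripper_force: 0.0
```

apply_moves(rows=[[[0,0,0],[0,0,7],0],[[0,0,0],[0,0,14],0],[[0,0,0],[0,0,21],0],[[0,0,0],[0,0,28],0],[[0,0,0],[0,0,35],0]])

```text
time_s: 15.72
position: [0.6564, -0.1617, 0.3685]
orientation: [0.994, -0.109, -0.003, -0.002]
ft_force: [-0.1, -0.2, 0.4]
gripper_width: 1.002
gripper_force: 0.0
```

apply_moves(rows=[[[0,0,25],[0,0,7],0],[[0,0,50],[0,0,14],0],[[0,0,80],[0,0,20],0],[[0,0,100],[0,0,20],0],[[0,0,100],[0,0,20],0]])

```text
time_s: 16.13
position: [0.6532, -0.1606, 0.2638]
orientation: [0.961, -0.277, -0.008, -0.002]
ft_force: [-0.6, 0.4, -1.4]
gripper_width: 1.0
gripper_force: 0.0
```

Run:
```python
from dial import *
im,p=shot('w9');s=read_state();print(s['time_s'],s['position'],np.array(s['q']))
K=np.array([.6625,-.1592,.075]);a=A0-np.pi
R=Rn.from_matrix(np.array([[-np.sin(a),np.cos(a),0],[np.cos(a),np.sin(a),0],[0,0,-1]]).T)
print(rel(K+[0,0,.051],R),proj('wrist',[K],p))
for c in('wrist','scene','side'):
    if c!='wrist':camera(c);print(c,proj(c,K))
    for d in cut_out('knob',c):
        ys,xs=np.nonzero(d['pixels']);print(c,d['p'],d['rect'],xs.mean(),ys.mean())
```

```text
16.1833 [ 0.6547 -0.1611  0.2669] [-0.407   0.625   1.3169  0.0012  1.211   1.725 ]
(array([  7.2,  -5.8, 140.8]), array([ 0. ,  0.7, -0.1])) [[246.8918 174.319 ]]
wrist 0.56 [234.9, 155.7, 266.3, 189.9] 247.63739021329988 173.71141781681305
scene [[326.8276 196.8681]]
scene 0.42 [326.3, 193.7, 335.7, 199.2] 326.8354430379747 196.49367088607596
side [[244.8088 170.1714]]
side 0.71 [238.6, 167.8, 298.3, 231.4] 270.24848484848485 200.0060606060606
side 0.37 [241.7, 165.3, 248.2, 174.2] 243.1818181818182 170.20454545454547
```

apply_moves(rows=[[[7,-6,20],[0,0,0],0],[[7,-6,40],[0,0,0],0],[[7,-6,60],[0,0,0],0],[[7,-6,80],[0,0,0],0],[[7,-6,80],[0,0,0],0]])

```text
time_s: 16.85
position: [0.6649, -0.1588, 0.1894]
orientation: [0.961, -0.276, -0.003, -0.0]
ft_force: [-1.2, 0.6, -1.0]
gripper_width: 0.998
gripper_force: 0.0
```

Run:
```python
from dial import *
im,p=shot('w10');s=read_state();print(s['time_s'],s['position'],s['ft_force'])
K=np.array([.6625,-.1592,.075]);a=A0-np.pi
R=Rn.from_matrix(np.array([[-np.sin(a),np.cos(a),0],[np.cos(a),np.sin(a),0],[0,0,-1]]).T)
print(rel(K+[0,0,.051],R),proj('wrist',[K],p))
for d in cut_out('knob','wrist'):
        ys,xs=np.nonzero(d['pixels']);print(d['p'],d['rect'],xs.mean(),ys.mean())
```

```text
16.9 [ 0.6659 -0.1591  0.1913] [-0.1767 -0.5533 -0.5649]
(array([-2.6,  1.8, 65.3]), array([0. , 0.2, 0. ])) [[255.3138 210.4914]]
0.7 [234.6, 187.6, 279.2, 228.8] 256.5083152566884 209.58134490238612
```

apply_moves(rows=[[[-2.5,2,20],[0,0,0],0],[[-2.5,2,40],[0,0,0],0],[[-2.5,2,60],[0,0,0],0],[[-2.5,2,65],[0,0,0],0],[[-2.5,2,65],[0,0,0],1]], force=30)

```text
time_s: 17.37
position: [0.6635, -0.1599, 0.1275]
orientation: [0.961, -0.276, -0.0, -0.0]
ft_force: [0.1, 0.2, -0.4]
gripper_width: 0.975
gripper_force: 0.0
```

apply_moves(rows=[[[0,0,0],[0,0,0],1],[[0,0,0],[0,0,0],1],[[0,0,0],[0,0,0],1],[[0,0,0],[0,0,0],1],[[0,0,0],[0,0,0],1]])

```text
time_s: 17.78
position: [0.6639, -0.16, 0.1282]
orientation: [0.961, -0.276, 0.001, 0.0]
ft_force: [-0.9, 0.7, -0.2]
gripper_width: 0.63
gripper_force: 0.0
```

apply_moves(rows=[[[0,0,0],[0,0,0],1],[[0,0,0],[0,0,0],1],[[0,0,0],[0,0,0],1],[[0,0,0],[0,0,0],1],[[0,0,0],[0,0,0],1]])

```text
time_s: 18.2
position: [0.6635, -0.1597, 0.1272]
orientation: [0.961, -0.276, -0.0, -0.0]
ft_force: [0.3, 1.0, 1.2]
gripper_width: 0.327
gripper_force: 30.0
```

apply_moves(rows=[[[0,0,-4],[0,0,0],1],[[0,0,-10],[0,0,0],1],[[-0.6,0,-17.4],[0,0,0],1],[[-1.4,0,-26.1],[0,0,0],1],[[-2.4,0,-34.8],[0,0,0],1]])

```text
time_s: 18.62
position: [0.6613, -0.1584, 0.1628]
orientation: [0.961, -0.276, -0.0, -0.0]
ft_force: [1.0, 0.6, -3.9]
gripper_width: 0.331
gripper_force: 30.0
```

```bash
python3 st.py
```

```text
t 18.6167 lat 1.23 along -262.78 z 162.78 mm force lat/along/z 1.0558919044293067 -0.4635250240205292 -3.9468588993814073 mom [ 0.1535 -0.1683 -0.0271] w 28.806113667620334 yaw -2.131051542219562
```

Carrying about 4 N, as expected. I'll continue along the arc.

apply_moves(rows=[[[-1.4,0,-8.6],[0,0,0],1],[[-3.1,0,-17.2],[0,0,0],1],[[-5,0,-25.7],[0,0,0],1],[[-7.3,0,-34.1],[0,0,0],1],[[-9.8,0,-42.5],[0,0,0],1]])

```text
time_s: 19.03
position: [0.6526, -0.1531, 0.2055]
orientation: [0.961, -0.276, -0.0, -0.0]
ft_force: [0.7, 2.1, -4.6]
gripper_width: 0.326
gripper_force: 30.0
```

apply_moves(rows=[[[-2,0,-6],[0,0,0],1],[[-4,0,-11],[0,0,0],1],[[-4.4,0,-12.3],[0,0,0],1],[[-4.4,0,-12.3],[0,0,0],1],[[-4.4,0,-12.3],[0,0,0],1]])

```text
time_s: 19.45
position: [0.6493, -0.151, 0.2167]
orientation: [0.961, -0.277, -0.0, -0.0]
ft_force: [1.2, 1.4, -4.4]
gripper_width: 0.332
gripper_force: 30.0
```

```bash
python3 st.py
python3 - <<'E'
from dial import *
import time
imgs=[camera('scene') for _ in range(40)]
s=read_state();print(s['time_s'],s['position'],s['ft_force'],s['gripper_force'])
g=np.mean([i.astype(np.float32) for i in imgs[-10:]],0).mean(2);np.save('im21.npy',g)
cv2.imwrite('pics/s21.png',imgs[-1])
E
python3 st.py
```

```text
t 19.45 lat 1.12 along -248.76 z 216.71 mm force lat/along/z 1.8615727234993276 -0.2908563998781632 -4.4352930963215185 mom [ 0.2343 -0.0638  0.0156] w 28.910203844886745 yaw -2.1311364131412223
21.45 [ 0.6493 -0.151   0.2169] [-0.3138  2.1058 -4.125 ] 29.999290108680725
t 21.45 lat 1.14 along -248.75 z 216.87 mm force lat/along/z 1.617179150729621 1.3847245772784031 -4.125010290069568 mom [ 0.3764  0.0537 -0.0076] w 28.659247026092352 yaw -2.130971012608574
```

Run:
```python
from dial import *
im0=np.load('im0.npy');im1=np.load('im21.npy')
tick=np.array([-40,-30,-20,-10,10,30,40])
def pol(im,t,r,deg,v):
    org=np.array([.524,-.0728,.101])-EY*v[1]+EZ*v[2];return polar(im,t,org,np.array(r),np.radians(deg),v[0])
rl=np.arange(.012,.036,.002);rw=[.0385,.040,.0415]
def c(v,im,t,point,wedge=21):
    P=2*pol(im,t,rl,[point],v).mean()+pol(im,t,rw,[wedge-2,wedge,wedge+2],v).mean()
    Q=pol(im,t,rl,[point-9,point+9],v).mean()
    return P-2*Q
def fit(im,t,point):
    return min((minimize(c,[-.013,du,dv],args=(im,t,point),method='Nelder-Mead',options=dict(initial_simplex=np.array([-.013,du,dv])+np.array([[0,0,0],[.0001,0,0],[0,.002,0],[0,0,.003]]))) for du in(-.004,-.002,0) for dv in(-.004,0,.004,.008)),key=lambda b:b.fun)
b0=fit(im0,0,0);print('rest',b0.x,b0.fun)
D=np.arange(-20,45,3)
print(D)
for r in(.02,.026,.032,.036,.038,.040,.042):print(int(r*1e3),pol(im0,0,[r],D,b0.x)[0].astype(int))
t=np.radians(21.0)
print('lifted, same offsets')
for r in(.02,.026,.032,.036,.038,.040,.042):print(int(r*1e3),pol(im1,t,[r],D,b0.x)[0].astype(int))
A=np.arange(5,38,.5)
for n,im,tt,lo,hi in(('rest',im0,0,-12,12),('lift',im1,t,9,33)):
    A=np.arange(lo,hi,.5);o=[]
    for r in np.arange(.014,.037,.003):
        w=np.clip(90-pol(im,tt,[r],A,b0.x)[0],0,None);o.append((r*np.sin(np.radians((w*A).sum()/w.sum()-(lo+12))),r))
    o=np.array(o);k=np.polyfit(o[:,1],o[:,0],1);print(n,'pointer line angle deg',lo+12+np.degrees(np.arctan(k[0])),'offset mm',k[1]*1e3)
```

```text
rest [-0.0128 -0.0035  0.0049] -54.910621643066406
[-20 -17 -14 -11  -8  -5  -2   1   4   7  10  13  16  19  22  25  28  31
  34  37  40  43]
20 [102 102  99  86  72  57  44  44  61  86 104 107 103 102 101 100 100 100
 100 100 100 100]
26 [102 102 101  98  82  62  41  37  59  87  98 103 103 101 101 101 101 101
 101 101 101 101]
32 [ 90 101  90  92 100  87  59  48  81  96  88  91  92  91  92  89  81  75
  75  78  89 100]
36 [57 84 70 52 68 67 47 32 51 48 47 53 50 52 54 49 46 48 47 56 76 97]
38 [61 75 57 41 58 64 51 44 50 45 51 59 55 46 43 52 63 65 65 67 83 97]
40 [ 75  80  65  59  70  78  81  77  68  65  75  80  61  32  36  70  97  92
  87  89  97 103]
42 [100  89  96  84  91 101  96  92  89  93  98  94  61  28  35  70  96 103
 100  99 101 100]
lifted, same offsets
20 [104 105 106 106 106 105 105 106 106 106 102  90  74  58  45  47  71  99
 114 111 108 106]
26 [106 106 106 106 106 106 106 107 107 108 108 102  82  61  45  57  92 114
 109 107 106 106]
32 [ 88  95  99  91  93 103  89  73  92 100  86 100  95  65  46  64 101 104
 105 102  92  95]
36 [ 67  75  81  74  83  99  69  54  72  72  58  58  58  43  33  55  75  59
  54  50  66 103]
38 [ 83  87  87  85  91 103  80  63  73  74  73  75  65  41  32  65  84  65
  63  66  90 110]
40 [ 92  88  90  87  96 104  97  89  88  93 100  97  83  46  38  74  94  87
  89  93 103 107]
42 [100  97  96  96  99 105 105 102 101 105 103 107  95  59  49  77  99 105
 104 104 104 105]
rest pointer line angle deg 2.6286843654683487 offset mm -1.2271624183162904
lift pointer line angle deg 19.73595316763541 offset mm 0.8403823857057492
```

The pointer and wedge coincide in the lifted view: both sit near 21° in the dial frame. I'll let it settle, then hand in.

apply_moves(rows=[[[0,0,0],[0,0,0],1],[[0,0,0],[0,0,0],1],[[0,0,0],[0,0,0],1],[[0,0,0],[0,0,0],1],[[0,0,0],[0,0,0],1]])

```text
time_s: 21.87
position: [0.6493, -0.151, 0.2168]
orientation: [0.961, -0.276, -0.0, -0.0]
ft_force: [-0.7, 2.0, -4.5]
gripper_width: 0.326
gripper_force: 30.0
```

Run:
```python
from h import *
for _ in range(25):camera('scene')
s=read_state();print(s['time_s'],s['position'],s['ft_force'],s['gripper_force'])
print(sign_off())
```

```text
23.1167 [ 0.64931798 -0.15105736  0.21682379] [-1.08727809  2.75540348 -4.47128567] 29.999307096004486
the job is handed in; nothing more can be done
None
```

I handed the job in at 23.1 s: the gauge is home on the rail with the catch apparently snapped in (judged from the push force and its position), the knob is held still at about 21° of tilt, and the pointer is on the preset mark, which I read as 21.0°. The sign-off returned no verdict.

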